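# Seat and clamp the ticket pad in the stamping jig

## Robot

A 6-joint arm with a two-finger parallel gripper is mounted at the origin on the work surface; the furniture and walls round the work are solid. World frame = base frame: x ahead of the robot, y to its left, z up, the work surface at z = 0. Lengths are in m, angles in degrees, forces in N, time in s.
With the tool pointing down it reaches from about 0.375 to 0.9 m from the base axis. Payload 3.1 kg.
Tool frame: the origin (TCP) lies on the centre line of the jaws, within the pads' length; the fingertips stand 17 mm ahead of it and the grasp point (between the pads) lies 2 mm behind it; z points along the fingers, y is the line along which they close (so a half turn about z gives the same grasp; the last joint's range is limited). The gripper opens to 87 mm and grips with 3 to 60 N. Pads are 19 mm wide; open, the fingers measure 117 mm over their backs; the gripper's body (75 mm by 190 mm) begins 51 mm behind the grasp point.
Start: joints at [-86.03, 30.224, 82.088, -0, 67.689, -10.227], TCP at [0.153, -0.606, 0.24] pointing down, gripper open.
Joint ranges: [-176.69, 176.69], [-43.24, 126.21], [12.49, 139.97], [-82, 262], [0, 151.66], [-163.58, 163.58]. Speed limits (degrees/s): [159.86, 159.86, 180, 180, 180, 180].

## Interface

Orientations are given as a 3x3 rotation matrix whose columns are the frame's x, y, z axes.
In Python, from rig import bot, imaging, finder gives the robot as it stands. The module is installed in compiled form; this text tells all that it offers.
- The arm moves only by the tool play_rows, never from a script. Its argument "motion" is a list that holds one entry, the list of rows, each a list of 6 numbers: the shift along the tool's x, y, z in shares of 750 mm (1.0 is 750 mm), then the turn, a rotation vector about the tool's x, y, z in a scale on which 1.0 is 120 degrees. In form: [[[dx, dy, dz, wx, wy, wz], ...]]. A call has 1 to 8 rows; each row is the pose to reach, as a shift and turn from the pose commanded when the call began, along the tool's axes at that moment; what a row does not reach only later rows make up. A row lasts 1/12 s, in which the tool goes at most 41.7 mm and 7.16 degrees, less where a joint would pass 70% of its speed; a pose out of reach is approached as far as the arm can. No shift or turn number may pass 1 either way. A call with a gripper value outside its range is refused whole. "fingers" is the finger opening in m, from 0 to 0.087, set as the call begins (left out, the last holds). The fingers move at their own pace and stop on an object; the grip force is fixed at half the most. Time passes only in rows, so rows that repeat a pose let the fingers close. It gives the time, the measured TCP pose, the force, the opening and the grip force at its end, in the units of the state.
- bot.read_state(): the state, without advancing time (a new reading comes with each control period).
- imaging.capture(name): name is "side" or "top"; returns a dict with "frame" (480x640x3 uint8, red, green, blue), "camera_matrix" (3x3 intrinsics, pixels), "k1" (the pictures are not rectified: a ray, as slopes to the right and down, at radius r is drawn at 1 + k1 r^2 times it, then the intrinsics apply), "R" (3x3) and "t" (3): a world point X has camera coordinates R X + t. Camera axes: x right, y down, z forward; pixel columns grow to the right and rows downward; lengths in m; the calibration is good to about 2 mm. A picture is of the moment at which its call begins. There is no depth.
- bot.hand_in(): hands the job in; it is judged then, once.
Trained networks look in the newest picture that a camera, given by its name, has taken for a name from the list of things; names that differ only in an ending like _2 or _b are one class to them, and where a whole thing is asked for, a point or a joint stands for the part that bears it (a point fixed in the world has none). Each returns a list of dicts, best first, with "confidence" (0 to 1); they miss things now and then, are a little off and sometimes report something else, mostly with a low value. They report only what shows in the picture. A call takes as long as a camera call. They do not tell look-alikes from the thing itself.
- finder.recognise(camera, name): "at" ([x, y, z] in m, in world coordinates, good to about 4 mm: the middle of the surface that is visible of it).
- finder.outline_of(camera, name): "pixels" (480x640 bool, what is visible of it).
The state is a dict: "time_s": time; "joint_positions": joint angles; "qvel": joint speeds; "tau": joint torques, N m; "position": TCP position; "tcp_rot": TCP orientation; "force": force on the tool from outside, world axes, zero at the start; "moment": the same for the moment, N m; "opening": opening from 0.0 (shut) to 1.0 (fully open); "grasp_force": force on a finger pad.
Only numpy, scipy, OpenCV 4.12 (cv2) and the standard library are available. Lean on these libraries where they do the work, as an engineer would, in place of code of your own. Each camera call takes 0.05 s, during which the arm holds its last target. There are 200 camera calls.

## Task

The pad of laundry tickets lies loose and askew on the front of the wooden stamping jig. With light pushes of the fingertips, never gripping or lifting anything, push it along the board in between the short metal stop on the left and the black cam on the right until it is flush against the long metal rail at the back; then push the red-knobbed lever fully round to its stop, so that the cam drives the pad against the left-hand stop and clamps it square in the corner, and leave it clamped. Do not disturb the stamp, the ink pad or the other loose things standing about.

Things in the scene. Friction and masses are not known exactly. Their poses are not given: they have to be found in the camera images.
- ticket_pad: The loose pad of tickets: a flat block 126 mm long (its own x), 62 mm wide (its own y) and 16 mm thick, buff paper with a red binding at one short end; about 0.1 kg. Origin: centre of its underside. It starts lying on the jig board in front of its pocket, with its long side roughly along the jig's y.
- stamp_jig: The fixed stamping jig: wooden board, aluminium back rail and end stop, cam clamp at the right. Origin: on the table top, below the centre of the pad's seated place; x points to the back rail, y to the left (its yaw varies). Board: x -132 to 50, y -150 to 90 mm, top at z 12 mm. The seated pad's origin is at x 0, y 0, z 12 mm, its long side along y.
- rail_face (a point): Point on the front face of the back rail, level with the middle of the seated pad: jig x 31 mm, y 0. The rail runs along the jig's y from -57 to 75 mm and stands 14 mm above the board.
- stop_face (a point): Point on the right-hand face of the end stop: jig x 0, y 63 mm. The face runs from jig x -18 to 31 mm and has a rounded nose of 6 mm radius in front of that (foremost x -24); 14 mm above the board. With the lever open, the gap from this face to the cam is about 9 to 11 mm wider than the pad is long; with it shut the pad cannot enter.
- lever_angle (a joint): Angle of the cam lever, rad: 0 to 0.2 at the start (open: lever points out to the right, the jig's -y); grows clockwise seen from above to a hard stop at 1.75, where the lever points to the front (the jig's -x). The cam passes dead centre at 1.69 and then stays by itself. Turning the lever free takes 0.04 N m; while it squeezes the pad, about 5 N at the knob.
- lever_pivot (a point): Point on the lever's upright axis, at jig x 8, y -92.6 mm, 32.5 mm above the table.
- lever_knob (a point): Centre of the red knob at the free end of the lever, 72 mm from the lever's axis. The knob is upright, 18 mm across, from 25 to 55 mm above the table; this point is 42 mm above it. The bar to it is 12 mm wide, from 29 to 36 mm above the table.
- clamp_lever: The cam lever: bar, red knob and, below the bar at its axis, a black round cam 40 mm across, set 10 mm off the axis, from 13 to 29 mm above the table; it presses on the pad's right-hand short end. Origin: on the lever's axis.
- stamp: Bystander: rubber stamp with black turned handle and wooden foot, 27 x 52 mm, 73 mm tall, standing on the table left of the jig. Origin: centre of its underside.
- ink_pad: Bystander: open blue ink pad tin, 120 x 88 mm with its lid folded back to its own +x, 12 mm high, left of the stamp. Origin: under the centre of the felt half.
- spool_red: Bystander: thread spool with red thread, 34 mm across and 52 mm tall, left of the work.
- chalk: Bystander: blue tailor's chalk, 37 x 47 x 9 mm.
- snap_tin: Bystander: round white tin with an orange-red label, 63 mm across, 24 mm high.
- marker: Bystander: black and white marker pen, 135 mm long, 17 mm thick.
Not all that is in view belongs to the job. What is shaped like the ticket_pad but pink or purple is not meant.

How it is judged:
By the outcome, as a careful person would: the job done as asked, in the order asked, and still so for the second after the job is handed in, with the robot touching nothing.
It also fails if it takes over 72 s, if anything falls off the work surface, if the arm or the gripper's body presses on something with over 40 N, if the wrist force passes 120 N, or if a joint passes its speed limit or range.

## Working session

There is one attempt and no reset: what is moved stays moved. The work goes in short steps, Python scripts to look and compute and a tool call to move; the robot and the scene stay as the last step left them, time stands still between calls to the robot, and variables do not carry over. Pictures are saved under pics/ and viewed, at most 10 in all, crops included, and the job is handed in when it is done.

Besides the shell and the picture viewer there is one more tool, called after ">>>" by a JSON object that holds its "method" and its "body", one argument or row to a line. play_rows: Moves the arm, as the interface text tells. Its arguments: {"type":"object","properties":{"motion":{"type":"array"},"fingers":{"type":"number"}},"required":["motion"]}

```bash
mkdir -p pics
cat > h.py <<'E'
from rig import bot, imaging, finder
import numpy as np, cv2
def cap(n,f=None):
    c=imaging.capture(n)
    if f: cv2.imwrite('pics/'+f+'.png',c['frame'][:,:,::-1])
    return c
def proj(c,X):
    X=np.atleast_2d(X);p=X@np.array(c['R']).T+np.array(c['t']);s=p[:,:2]/p[:,2:]
    r2=(s**2).sum(1,keepdims=True);s=s*(1+c['k1']*r2);K=np.array(c['camera_matrix'])
    return s*[K[0,0],K[1,1]]+[K[0,2],K[1,2]]
def unproj(c,uv,z):
    K=np.array(c['camera_matrix']);uv=np.atleast_2d(np.array(uv,float))
    d=(uv-[K[0,2],K[1,2]])/[K[0,0],K[1,1]];s=d.copy()
    for _ in range(20): s=d/(1+c['k1']*(s**2).sum(1,keepdims=True))
    R=np.array(c['R']);t=np.array(c['t']);C=-R.T@t
    w=np.c_[s,np.ones(len(s))]@R
    return C+w*((z-C[2])/w[:,2])[:,None]
E
python3 - <<'E'
from h import *
np.set_printoptions(precision=4,suppress=True)
for n in('top','side'):
    c=cap(n,n+'0'); print(n,c['k1'],-np.array(c['R']).T@c['t'])
    for k in('ticket_pad','stamp_jig','lever_knob','clamp_lever','stamp','ink_pad','spool_red','chalk','snap_tin','marker'):
        print(k,[(np.round(d['at'],4).tolist(),round(d['confidence'],2)) for d in finder.recognise(n,k)][:3])
print(bot.read_state())
E
```

```text
top -0.11168788224787732 [ 0.2905 -0.06    1.278 ]
ticket_pad [([0.3493, -0.4485, 0.0117], 0.75), ([0.4051, -0.1973, 0.0274], 0.55)]
stamp_jig [([0.4555, -0.2401, 0.0146], 0.64)]
lever_knob [([0.4904, -0.2961, 0.0346], 0.79)]
clamp_lever [([0.4919, -0.2946, 0.035], 0.78)]
stamp [([0.4713, -0.0548, 0.0182], 0.6)]
ink_pad [([0.4571, 0.0383, 0.0082], 0.71)]
spool_red [([0.4594, 0.0423, 0.0074], 0.39)]
chalk [([0.4384, 0.163, 0.0076], 0.47)]
snap_tin [([0.3782, 0.2365, 0.0265], 0.75), ([0.4933, -0.2942, 0.0368], 0.55)]
marker [([0.2691, 0.2803, 0.0094], 0.53), ([0.4059, -0.1981, 0.0253], 0.4)]
side 0.010386159050888064 [0.1864 1.0872 0.8489]
ticket_pad [([0.1989, -0.2741, 0.019], 0.8), ([0.4006, -0.179, 0.0304], 0.78), ([0.3437, -0.4377, 0.0133], 0.64)]
stamp_jig [([0.4532, -0.2165, 0.0111], 0.56)]
lever_knob [([0.4887, -0.2734, 0.0344], 0.5)]
clamp_lever []
stamp [([0.4672, -0.0455, 0.022], 0.66)]
ink_pad [([0.4573, 0.0501, 0.0081], 0.77), ([0.3205, 0.1539, 0.0337], 0.25), ([0.4508, -0.2138, 0.0149], 0.23)]
spool_red [([0.3209, 0.1524, 0.0285], 0.9), ([0.4524, -0.2117, 0.0104], 0.18)]
chalk [([0.4366, 0.1698, 0.0105], 0.8)]
snap_tin [([0.3756, 0.2459, 0.0221], 0.7), ([0.4883, -0.2753, 0.0349], 0.51)]
marker [([0.4364, 0.1681, 0.0101], 0.25)]
{'time_s': 1.1, 'joint_positions': array([-86.0288,  30.222 ,  82.0871,   0.0006,  67.6897, -10.2251]), 'qvel': array([ 0.0538, -0.1052,  0.0033, -0.0231, -0.112 ,  0.0906]), 'tau': array([  0.0003, -44.0022, -17.6986,   0.0634,   0.0504,  -0.    ]), 'position': array([ 0.1533, -0.6059,  0.2396]), 'tcp_rot': array([[ 0.9695,  0.2452,  0.    ],
       [ 0.2452, -0.9695, -0.    ],
       [ 0.    ,  0.    , -1.    ]]), 'force': array([ 0.1256, -0.318 , -0.286 ]), 'moment': array([ 0.0034,  0.0504, -0.0231]), 'grasp_force': 0.0, 'opening': 0.9986071737382973}
```

View pics/top0.png

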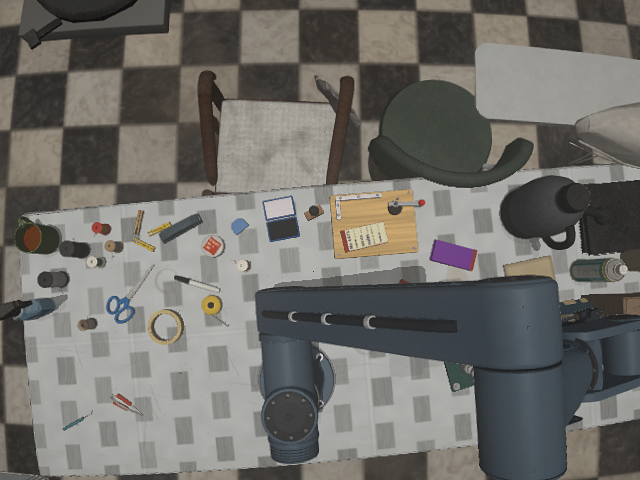

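View pics/side0.png

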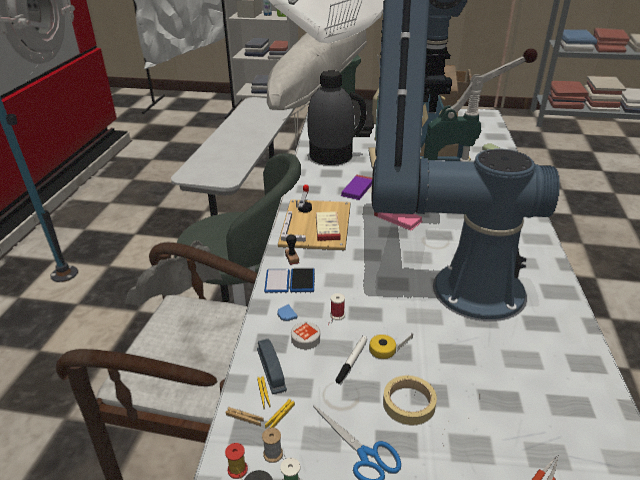

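Run:
```python
from h import *
a=cv2.imread('pics/top0.png')[180:270,320:440];b=cv2.imread('pics/side0.png')[180:270,270:390]
a=cv2.resize(a,None,fx=6,fy=6,interpolation=cv2.INTER_CUBIC)
b=cv2.resize(b,None,fx=6,fy=6,interpolation=cv2.INTER_CUBIC)
cv2.imwrite('pics/c1.png',a);cv2.imwrite('pics/c2.png',b)
```

```text
(no output)
```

View pics/c1.png

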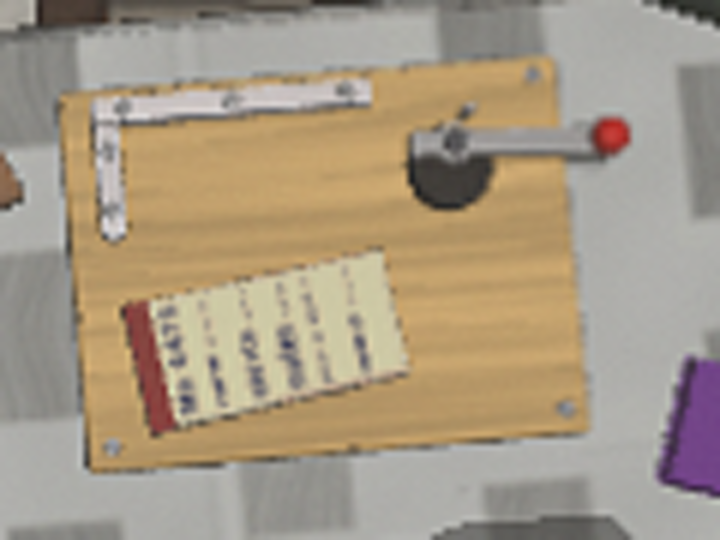

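View pics/c2.png

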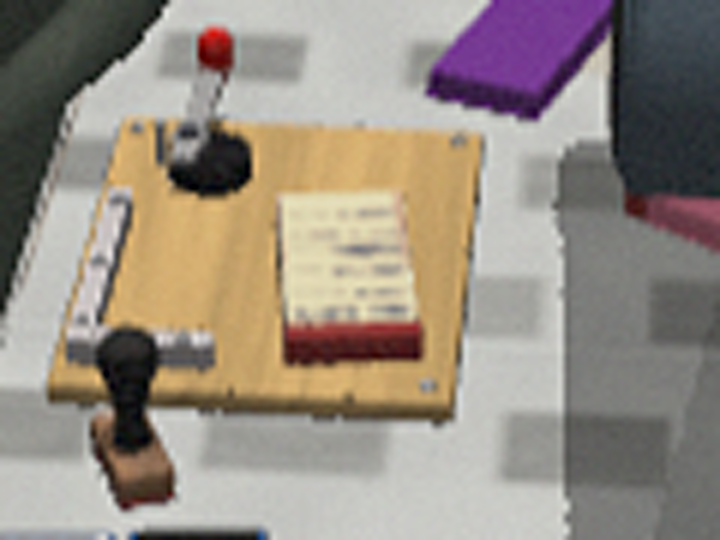

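```bash
cat >> h.py <<'E'
def Rz(a): return np.array([[np.cos(a),-np.sin(a),0],[np.sin(a),np.cos(a),0],[0,0,1]])
def place(p,P): return P@Rz(p[2]).T+[p[0],p[1],0]
E
python3 - <<'E'
from h import *
from scipy.optimize import least_squares
np.set_printoptions(precision=4,suppress=True)
T=imaging.capture('top');S=imaging.capture('side')
tp=lambda l:(np.array(l)+.5)/6-.5+[320,180]
sp=lambda l:(np.array(l)+.5)/6-.5+[270,180]
B=np.array([[.05,.09,.012],[.05,-.15,.012],[-.132,-.15,.012],[-.132,.09,.012]])
bt=tp([(60,97),(553,58),(590,430),(90,470)]);bs=sp([(50,390),(125,122),(482,138),(452,408)])
P=np.array([[.031,.063,.028],[.031,-.063,.028],[-.031,-.063,.028],[-.031,.063,.028]])
pt=tp([(125,305),(383,250),(408,372),(155,433)]);ps=sp([(285,326),(280,195),(402,192),(420,326)])
for M,a,b,x0 in((B,bt,bs,[.47,-.2,0]),(P,pt,ps,[.4,-.18,0.2])):
    for cams in ([(T,a)],[(S,b)],[(T,a),(S,b)]):
        f=lambda p:np.concatenate([(proj(c,place(p,M))-o).ravel() for c,o in cams])
        r=least_squares(f,x0);print(r.x[:2],np.degrees(r.x[2]),np.abs(r.fun).max())
print(unproj(T,tp([(611,133)]),.055),unproj(S,sp([(216,44)]),.05), 'stop faces/rail',unproj(T,tp([(372,104),(120,235),(95,100)]),.026))
E
```

```text
[ 0.4775 -0.1902] 4.202093405049651 0.750356136678306
[ 0.4751 -0.1846] 4.414088693586872 0.7242949466810842
[ 0.4766 -0.1889] 4.3024335402851515 1.1450974893084265
[ 0.4008 -0.1939] 12.232037063878762 1.004024079700514
[ 0.4003 -0.1967] 11.802095606222046 1.3141944810331267
[ 0.4004 -0.1946] 12.041260191923794 1.7585102790555425
[[ 0.4932 -0.3516  0.055 ]] [[ 0.4912 -0.3476  0.05  ]] stop faces/rail [[ 0.5121 -0.245   0.026 ]
 [ 0.4506 -0.1254  0.026 ]
 [ 0.5146 -0.1144  0.026 ]]
```

The rows are not in the units I measure in: shifts go in shares of 750 mm and turns go in shares of 120 degrees. I convert before sending: -0.29 m is -0.3867, 0.08 m is 0.1067, 2.2 degrees is 0.0183.

>>> {"method": "play_rows", "body": {
  "motion": [
    [[0.048, -0.0567, 0.0173, 0, 0, 0.0183], [0.0973, -0.1133, 0.036, 0, 0, 0.0183], [0.1453, -0.17, 0.0547, 0, 0, 0.0183], [0.1947, -0.2267, 0.0733, 0, 0, 0.0183], [0.2427, -0.2833, 0.092, 0, 0, 0.0183], [0.2667, -0.32, 0.1067, 0, 0, 0.0183], [0.2933, -0.3467, 0.1067, 0, 0, 0.0183], [0.3267, -0.3867, 0.12, 0, 0, 0.0183]]
  ],
  "fingers": 0.087
}}

```text
time_s: 1.87
position: [0.296, -0.3132, 0.1618]
tcp_rot: [[0.978, 0.207, 0.001], [0.207, -0.978, -0.001], [0.0, 0.001, -1.0]]
force: [1.3, 0.0, -0.5]
opening: 1.004
grasp_force: 0.0
```

```bash
cat >> h.py <<'E'
J=[.4768,-.189,np.radians(4.3)]
def go(xy,z,yaw,ref=None):
    "tool deltas from the present pose; yaw deg of tool x in world"
    s=bot.read_state();R=np.array(s['tcp_rot']);d=R.T@(np.array([*xy,z])-s['position'])
    y0=np.degrees(np.arctan2(R[1,0],R[0,0]));print('now',np.round(s['position'],4),round(y0,2),'F',np.round(s['force'],2),'delta',np.round(d,4),'wz',round(y0-yaw,2),'t',s['time_s'])
def jig(x,y): return place(J,np.array([[x,y,0]]))[0,:2]
E
python3 -c "
from h import *
go((.353,-.2047),.033,12.0)"
```

```text
now [ 0.296  -0.3132  0.1618] 11.94 F [ 1.3   0.02 -0.45] delta [ 0.0782 -0.0945  0.1287] wz -0.06 t 1.8667
```

Scaled: -0.08 m is -0.1067, 0.06 m is 0.08.

>>> {"method": "play_rows", "body": {
  "motion": [
    [[0.0267, -0.0333, 0, 0, 0, 0], [0.0533, -0.0667, 0, 0, 0, 0], [0.08, -0.1, 0, 0, 0, 0], [0.0867, -0.1067, 0.0267, 0, 0, 0], [0.0867, -0.1067, 0.0533, 0, 0, 0], [0.0867, -0.1067, 0.08, 0, 0, 0], [0.0867, -0.1067, 0.08, 0, 0, 0], [0.0867, -0.1067, 0.08, 0, 0, 0]]
  ]
}}

```text
time_s: 2.53
position: [0.3422, -0.2226, 0.1015]
tcp_rot: [[0.978, 0.208, -0.001], [0.208, -0.978, 0.002], [-0.001, -0.002, -1.0]]
force: [-0.8, -0.6, -0.3]
opening: 1.001
grasp_force: 0.0
```

```bash
python3 -c "
from h import *
go((.353,-.2047),.033,12.0)
cap('top','t1')
i=cv2.imread('pics/t1.png')[180:270,320:440];cv2.imwrite('pics/t1c.png',cv2.resize(i,None,fx=6,fy=6,interpolation=cv2.INTER_CUBIC))"
```

```text
now [ 0.3422 -0.2226  0.1015] 12.0 F [-0.8  -0.6  -0.25] delta [ 0.0144 -0.0151  0.0685] wz 0.0 t 2.5333
```

View pics/t1c.png

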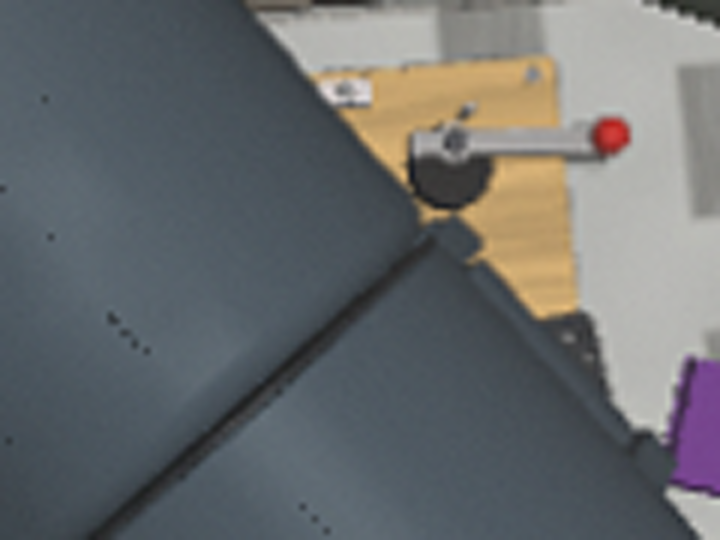

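Scaled: 0.068 m is 0.0907, -0.015 m is -0.02.

>>> {"method": "play_rows", "body": {
  "motion": [
    [[0.0093, -0.0107, 0, 0, 0, 0], [0.0187, -0.02, 0, 0, 0, 0], [0.0187, -0.02, 0.0333, 0, 0, 0], [0.0187, -0.02, 0.0667, 0, 0, 0], [0.0187, -0.02, 0.0827, 0, 0, 0], [0.0187, -0.02, 0.0907, 0, 0, 0], [0.0187, -0.02, 0.0907, 0, 0, 0], [0.0187, -0.02, 0.0907, 0, 0, 0]]
  ]
}}

```text
time_s: 3.25
position: [0.3533, -0.2056, 0.0344]
tcp_rot: [[0.978, 0.208, 0.001], [0.208, -0.978, -0.001], [0.0, 0.001, -1.0]]
force: [-0.6, -0.0, 0.3]
opening: 0.997
grasp_force: 0.0
```

```bash
python3 -c "
from h import *
go((.353,-.2047),.033,12.0)
cap('side','s1')
i=cv2.imread('pics/s1.png')[170:280,260:400];cv2.imwrite('pics/s1c.png',cv2.resize(i,None,fx=5,fy=5,interpolation=cv2.INTER_CUBIC))"
```

```text
now [ 0.3533 -0.2056  0.0344] 12.0 F [-0.58 -0.04  0.32] delta [-0.0001 -0.0009  0.0014] wz -0.0 t 3.25
```

View pics/s1c.png

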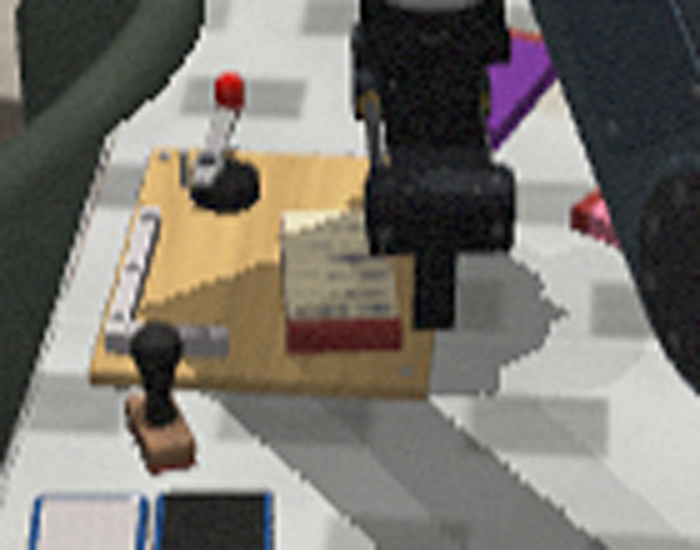

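Scaled: 0.024 m is 0.032, 0.005 m is 0.0067, 7.7 degrees is 0.0642.

>>> {"method": "play_rows", "body": {
  "motion": [
    [[0.0067, 0, 0, 0, 0, 0], [0.0107, 0, 0, 0, 0, 0], [0.0147, 0, 0, 0, 0, 0.0083], [0.0187, 0, 0, 0, 0, 0.0208], [0.0227, 0, 0, 0, 0, 0.0333], [0.0267, 0.0013, 0, 0, 0, 0.0483], [0.032, 0.0013, 0, 0, 0, 0.0642], [0.032, 0.0013, 0, 0, 0, 0.0642]]
  ]
}}

```text
time_s: 3.97
position: [0.3777, -0.2016, 0.0342]
tcp_rot: [[0.997, 0.074, 0.001], [0.074, -0.997, -0.001], [0.001, 0.001, -1.0]]
force: [-0.1, -0.2, 0.1]
opening: 0.995
grasp_force: 0.0
```

```bash
cat >> h.py <<'E'
def crop(n,f,x0,y0,w,h,k):
    c=cap(n);i=c['frame'][y0:y0+h,x0:x0+w,::-1];cv2.imwrite('pics/'+f+'.png',cv2.resize(i,None,fx=k,fy=k,interpolation=cv2.INTER_CUBIC));return c
E
python3 -c "
from h import *
go(jig(-.1005,-.005),.033,4.3)
crop('side','s2',260,170,140,110,5)"
```

```text
now [ 0.3777 -0.2016  0.0342] 4.27 F [-0.08 -0.2   0.14] delta [-0.0008 -0.0001  0.0012] wz -0.03 t 3.9667
```

View pics/s2.png

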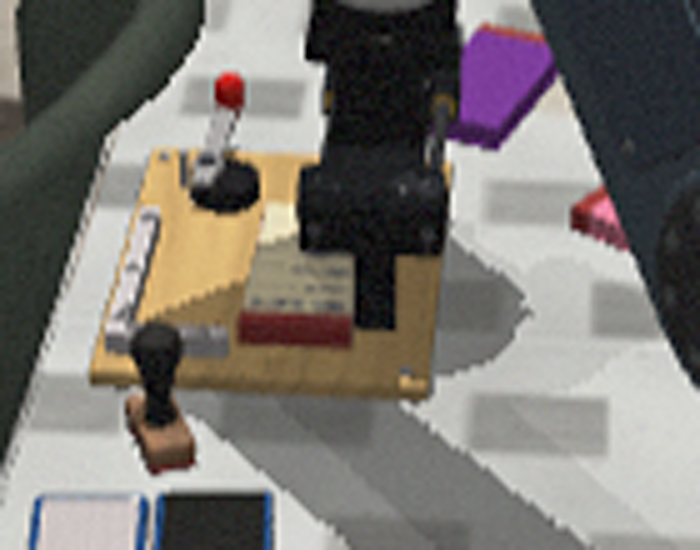

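```bash
cat >> h.py <<'E'
JS=[.4751,-.1846,np.radians(4.4)]
def tojig(X,j=JS): return (X-[j[0],j[1],0])@Rz(j[2])
def redend(c):
    h=cv2.cvtColor(c['frame'],cv2.COLOR_RGB2HSV);f=c['frame'].astype(int)
    m=((f[...,0]>1.7*f[...,1])&(f[...,0]>50)&(f[...,2]<f[...,1]*1.6)).astype(np.uint8);m[:,:285]=0;m[:,345:]=0;m[:215]=0;m[:,:]*=1;m[250:]=0
    n,l,st,_=cv2.connectedComponentsWithStats(m);k=1+np.argmax(st[1:,4]);ys,xs=np.nonzero(l==k)
    cols=np.unique(xs);return np.array([(x,ys[xs==x].min()-.5,ys[xs==x].max()+.5) for x in cols])
E
python3 -c "
from h import *
np.set_printoptions(precision=4,suppress=True)
c=cap('side');r=redend(c);print(r.tolist())
b=tojig(unproj(c,r[:,[0,2]],.012));print(b[:,:2])
print((proj(c,place(JS,np.array([[-.018,.063,.026],[.031,.063,.026],[-.018,.063,.012],[-.024,.069,.026]])))-[260,170])*5)
"
```

```text
[[308.0, 232.5, 237.5], [309.0, 232.5, 237.5], [310.0, 232.5, 238.5], [311.0, 232.5, 238.5], [312.0, 232.5, 238.5], [313.0, 232.5, 238.5], [314.0, 232.5, 238.5], [315.0, 232.5, 238.5], [316.0, 232.5, 238.5], [317.0, 232.5, 238.5], [318.0, 232.5, 238.5], [319.0, 232.5, 238.5], [320.0, 232.5, 238.5], [321.0, 232.5, 238.5], [322.0, 232.5, 238.5], [323.0, 232.5, 238.5], [324.0, 232.5, 238.5], [325.0, 232.5, 238.5], [326.0, 233.5, 238.5], [327.0, 233.5, 238.5], [328.0, 233.5, 238.5], [329.0, 233.5, 239.5]]
[[-0.0278  0.0493]
 [-0.0305  0.049 ]
 [-0.0337  0.0536]
 [-0.0364  0.0534]
 [-0.0391  0.0532]
 [-0.0418  0.0529]
 [-0.0445  0.0527]
 [-0.0472  0.0525]
 [-0.0498  0.0523]
 [-0.0525  0.052 ]
 [-0.0552  0.0518]
 [-0.0579  0.0516]
 [-0.0606  0.0513]
 [-0.0633  0.0511]
 [-0.066   0.0509]
 [-0.0687  0.0507]
 [-0.0714  0.0504]
 [-0.0741  0.0502]
 [-0.0767  0.05  ]
 [-0.0794  0.0497]
 [-0.0821  0.0495]
 [-0.0852  0.0541]]
[[218.3651 329.1282]
 [127.6892 324.8497]
 [219.033  350.8069]
 [228.1648 335.8676]]
```

Scaled: 0.15 m is 0.2, -0.12 m is -0.16.

>>> {"method": "play_rows", "body": {
  "motion": [
    [[-0.0133, 0, 0, 0, 0, 0], [-0.016, 0, -0.04, 0, 0, 0], [-0.016, 0, -0.08, 0, 0, 0], [-0.04, 0.04, -0.1133, 0, 0, 0], [-0.0733, 0.08, -0.12, 0, 0, 0], [-0.1067, 0.12, -0.12, 0, 0, 0], [-0.1333, 0.16, -0.12, 0, 0, 0], [-0.16, 0.2, -0.12, 0, 0, 0]]
  ]
}}

```text
time_s: 4.73
position: [0.266, -0.3605, 0.1241]
tcp_rot: [[0.997, 0.075, -0.0], [0.075, -0.997, 0.0], [-0.0, -0.0, -1.0]]
force: [0.4, -0.4, -1.3]
opening: 0.999
grasp_force: 0.0
```

Scaled: 0.14 m is 0.1867, 0.12 m is 0.16.

>>> {"method": "play_rows", "body": {
  "motion": [
    [[-0.0267, 0.04, 0, 0, 0, 0], [-0.0533, 0.08, 0, 0, 0, 0], [-0.08, 0.12, 0, 0, 0, 0], [-0.1067, 0.16, 0, 0, 0, 0], [-0.1067, 0.1867, 0, 0, 0, 0], [-0.1067, 0.1867, 0, 0, 0, 0]]
  ]
}}

```text
time_s: 5.23
position: [0.1971, -0.5101, 0.1238]
tcp_rot: [[0.997, 0.071, 0.001], [0.071, -0.997, -0.005], [0.0, 0.005, -1.0]]
force: [0.2, -0.4, -0.6]
opening: 0.999
grasp_force: 0.0
```

```bash
python3 -c "
from h import *
go(jig(-.1005,-.005),.033,4.3)
crop('top','t2',325,185,90,75,8)"
```

```text
now [ 0.1971 -0.5101  0.1238] 4.08 F [ 0.25 -0.37 -0.6 ] delta [ 0.2013 -0.2955  0.0893] wz -0.22 t 5.2333
```

View pics/t2.png

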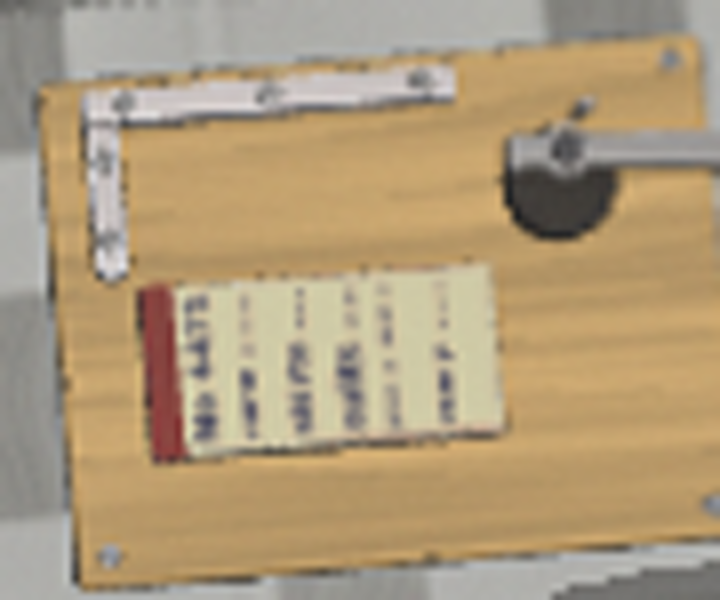

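Scaled: -0.28 m is -0.3733, -0.258 m is -0.344.

>>> {"method": "play_rows", "body": {
  "motion": [
    [[0.0267, -0.0493, 0, 0, 0, 0], [0.06, -0.0987, 0, 0, 0, 0], [0.0933, -0.1467, 0, 0, 0, 0], [0.1267, -0.196, 0, 0, 0, 0], [0.16, -0.2453, 0, 0, 0, 0], [0.1867, -0.2933, 0, 0, 0, 0], [0.22, -0.344, 0, 0, 0, 0], [0.24, -0.3733, 0, 0, 0, 0]]
  ]
}}

```text
time_s: 5.95
position: [0.3559, -0.2081, 0.1238]
tcp_rot: [[0.997, 0.076, -0.002], [0.076, -0.997, 0.002], [-0.002, -0.003, -1.0]]
force: [0.6, -0.0, -0.7]
opening: 1.006
grasp_force: 0.0
```

Scaled: -0.01 m is -0.0133.

>>> {"method": "play_rows", "body": {
  "motion": [
    [[0, -0.0133, 0, 0, 0, 0], [0, -0.0133, 0, 0, 0, 0]]
  ]
}}

```text
time_s: 6.12
position: [0.3546, -0.1969, 0.1237]
tcp_rot: [[0.997, 0.083, -0.004], [0.083, -0.997, 0.004], [-0.004, -0.004, -1.0]]
force: [-0.0, 0.1, -0.2]
opening: 1.001
grasp_force: 0.0
```

```bash
python3 -c "
from h import *
go(jig(-.113,-.0045),.033,4.3)"
```

```text
now [ 0.3546 -0.1969  0.1237] 4.74 F [-0.01  0.13 -0.15] delta [0.0098 0.0063 0.0907] wz 0.44 t 6.1167
```

Scaled: 0.09 m is 0.12, 0.08 m is 0.1067.

>>> {"method": "play_rows", "body": {
  "motion": [
    [[0.0107, 0.008, 0.0267, 0, 0, 0], [0.0107, 0.008, 0.0533, 0, 0, 0], [0.0107, 0.008, 0.08, 0, 0, 0], [0.0107, 0.008, 0.1067, 0, 0, 0], [0.0107, 0.008, 0.12, 0, 0, 0], [0.0107, 0.008, 0.12, 0, 0, 0], [0.0107, 0.008, 0.12, 0, 0, 0]]
  ]
}}

```text
time_s: 6.7
position: [0.364, -0.2085, 0.0336]
tcp_rot: [[0.997, 0.074, -0.001], [0.074, -0.997, 0.001], [-0.001, -0.001, -1.0]]
force: [0.3, 0.3, -0.1]
opening: 0.998
grasp_force: 0.0
```

```bash
python3 -c "
from h import *
go(jig(-.0405,-.0045),.033,4.3)"
```

```text
now [ 0.364  -0.2085  0.0336] 4.24 F [ 0.28  0.31 -0.06] delta [ 0.0734 -0.0066  0.0005] wz -0.06 t 6.7
```

Scaled: 0.038 m is 0.0507, 0.033 m is 0.044.

>>> {"method": "play_rows", "body": {
  "motion": [
    [[0.0053, -0.0053, 0, 0, 0, 0], [0.012, -0.0087, 0, 0, 0, 0], [0.0173, -0.0087, 0, 0, 0, 0], [0.024, -0.0087, 0, 0, 0, 0], [0.0307, -0.0087, 0, 0, 0, 0], [0.0373, -0.0087, 0, 0, 0, 0], [0.044, -0.0087, 0, 0, 0, 0], [0.0507, -0.0087, 0, 0, 0, 0]]
  ]
}}

```text
time_s: 7.37
position: [0.4032, -0.1988, 0.0339]
tcp_rot: [[0.997, 0.075, 0.0], [0.075, -0.997, -0.0], [0.0, 0.0, -1.0]]
force: [-0.7, -0.4, -0.1]
opening: 0.999
grasp_force: 0.3
```

Scaled: 0.03 m is 0.04, 0.028 m is 0.0373.

>>> {"method": "play_rows", "body": {
  "motion": [
    [[0.0053, 0, 0, 0, 0, 0], [0.0107, 0, 0, 0, 0, 0], [0.016, 0, 0, 0, 0, 0], [0.0213, 0, 0, 0, 0, 0], [0.0267, 0, 0, 0, 0, 0], [0.032, 0, 0, 0, 0, 0], [0.0373, 0, 0, 0, 0, 0], [0.04, 0, 0, 0, 0, 0]]
  ]
}}

```text
time_s: 8.03
position: [0.4332, -0.1968, 0.0338]
tcp_rot: [[0.997, 0.075, 0.001], [0.075, -0.997, -0.0], [0.001, 0.0, -1.0]]
force: [0.5, -0.1, -0.1]
opening: 0.999
grasp_force: 0.2
```

```bash
python3 -c "
from h import *
go(jig(-.0405,-.0045),.033,4.3)"
```

```text
now [ 0.4332 -0.1968  0.0338] 4.31 F [ 0.48 -0.13 -0.11] delta [0.0036 0.     0.0008] wz 0.01 t 8.0333
```

Scaled: 0.004 m is 0.0053, 0.001 m is 0.0013.

>>> {"method": "play_rows", "body": {
  "motion": [
    [[0.0013, 0, 0, 0, 0, 0], [0.0027, 0, 0, 0, 0, 0], [0.004, 0, 0, 0, 0, 0], [0.0053, 0, 0, 0, 0, 0], [0.0053, 0, 0, 0, 0, 0]]
  ]
}}

```text
time_s: 8.45
position: [0.4362, -0.1962, 0.0338]
tcp_rot: [[0.997, 0.075, -0.001], [0.075, -0.997, 0.0], [-0.001, -0.0, -1.0]]
force: [-0.6, -0.5, 0.1]
opening: 0.999
grasp_force: 0.5
```

Scaled: 0.002 m is 0.0027, 0.001 m is 0.0013.

>>> {"method": "play_rows", "body": {
  "motion": [
    [[0.0013, 0, 0, 0, 0, 0], [0.0027, 0, 0, 0, 0, 0], [0.0027, 0, 0, 0, 0, 0]]
  ]
}}

```text
time_s: 8.7
position: [0.4363, -0.1961, 0.0338]
tcp_rot: [[0.997, 0.075, -0.004], [0.075, -0.997, 0.001], [-0.004, -0.002, -1.0]]
force: [-7.4, -3.8, 2.7]
opening: 0.999
grasp_force: 3.8
```

```bash
python3 -c "
from h import *
np.set_printoptions(precision=3,suppress=True)
go(jig(-.06,-.0045),.12,4.3);s=bot.read_state();print(s['moment'],s['joint_positions'])
T=cap('top');S=cap('side')
t0=cv2.imread('pics/top0.png');s0=cv2.imread('pics/side0.png')
for u in (400,430,460,490,510):
    col=t0[150:200,u].astype(int);g=np.nonzero(col.sum(1)<190)[0].max()+150
    print(u,'edge row',g)
    for z in(-.2,-.1,0,.1,.2):
        X=unproj(T,[(u,g)],z)[0];p=proj(S,X)[0];print('   ',z,X[:2],p,s0[int(p[1]),int(p[0])] if 0<p[0]<640 and 0<p[1]<480 else '')
"
```

```text
now [ 0.436 -0.196  0.034] 4.32 F [-7.44 -3.85  2.68] delta [-0.019  0.    -0.086] wz 0.02 t 8.7
[-0.949  1.234 -0.228] [-37.56   40.495 111.277  -0.183  28.456  48.282]
400 edge row 178
    -0.2 [ 0.616 -0.342] [269.514 252.362] [154 157 159]
    -0.1 [ 0.594 -0.323] [272.911 230.444] [182 184 185]
    0 [ 0.572 -0.304] [276.613 206.542] [44 48 42]
    0.1 [ 0.55  -0.285] [280.665 180.373] [44 49 44]
    0.2 [ 0.528 -0.266] [285.118 151.592] [59 61 64]
430 edge row 180
    -0.2 [ 0.61  -0.444] [278.813 235.501] [190 195 194]
    -0.1 [ 0.588 -0.418] [281.823 214.943] [201 204 203]
    0 [ 0.566 -0.392] [285.112 192.468] [34 43 32]
    0.1 [ 0.545 -0.366] [288.722 167.793] [37 42 39]
    0.2 [ 0.523 -0.34 ] [292.701 140.574] [135 147 156]
460 edge row 186
    -0.2 [ 0.589 -0.547] [291.105 220.244] [112 176 215]
    -0.1 [ 0.569 -0.514] [293.686 200.883] [154 170 182]
    0 [ 0.549 -0.481] [296.514 179.668] [39 44 39]
    0.1 [ 0.529 -0.448] [299.625 156.318] [192 194 194]
    0.2 [ 0.508 -0.415] [303.064 130.489] [184 188 188]
490 edge row 183
    -0.2 [ 0.6   -0.652] [294.378 205.107] [108 163 199]
    -0.1 [ 0.579 -0.612] [296.774 186.907] [194 198 197]
    0 [ 0.558 -0.572] [299.404 166.919] [49 53 48]
    0.1 [ 0.537 -0.532] [302.305 144.865] [155 160 161]
    0.2 [ 0.516 -0.492] [305.522 120.403] [114 118 120]
510 edge row 199
    -0.2 [ 0.545 -0.721] [312.31  197.209] [189 194 193]
    -0.1 [ 0.528 -0.676] [314.231 179.595] [198 204 201]
    0 [ 0.511 -0.631] [316.343 160.227] [24 22 25]
    0.1 [ 0.494 -0.587] [318.676 138.83 ] [43 46 46]
    0.2 [ 0.476 -0.542] [321.267 115.063] [50 50 49]
```

Scaled: -0.1 m is -0.1333, -0.09 m is -0.12.

>>> {"method": "play_rows", "body": {
  "motion": [
    [[-0.004, 0, 0, 0, 0, 0], [-0.0133, 0, 0, 0, 0, 0], [-0.0267, 0, 0, 0, 0, 0], [-0.0267, 0, -0.04, 0, 0, 0], [-0.0267, 0, -0.08, 0, 0, 0], [-0.0267, 0, -0.12, 0, 0, 0], [-0.0267, 0, -0.1333, 0, 0, 0]]
  ],
  "fingers": 0.0
}}

```text
time_s: 9.38
position: [0.4191, -0.1985, 0.1368]
tcp_rot: [[0.997, 0.075, 0.004], [0.075, -0.997, -0.003], [0.004, 0.003, -1.0]]
force: [-0.1, -0.3, -0.1]
opening: 0.553
grasp_force: 0.0
```

```bash
python3 -c "
from h import *
np.set_printoptions(precision=3,suppress=True)
T=cap('top');S=cap('side')
t0=cv2.imread('pics/top0.png').astype(int);s0=cv2.imread('pics/side0.png').astype(int)
for u in range(395,530,9):
    col=t0[130:215,u];g=np.nonzero(col.max(1)<75)[0].max()+130
    zs=np.arange(-.15,.3,.01);X=unproj(T,[(u,g)],0);ok=[]
    for z in zs:
        X=unproj(T,[(u,g)],z)[0];p=proj(S,X)[0].round().astype(int)
        if s0[p[1],p[0]].max()<75: ok.append(round(z,2))
    print(u,g,(ok[0],ok[-1],unproj(T,[(u,g)],ok[-1])[0][:2]) if ok else None)
"
```

```text
395 214 (np.float64(0.01), np.float64(0.29), array([ 0.427, -0.235]))
404 178 (np.float64(-0.01), np.float64(0.29), array([ 0.508, -0.258]))
413 177 (np.float64(-0.02), np.float64(0.29), array([ 0.511, -0.278]))
422 176 (np.float64(-0.04), np.float64(0.28), array([ 0.515, -0.301]))
431 180 (np.float64(0.0), np.float64(0.27), array([ 0.508, -0.324]))
440 183 (np.float64(0.0), np.float64(0.26), array([ 0.503, -0.348]))
449 185 (np.float64(0.0), np.float64(0.25), array([ 0.501, -0.372]))
458 186 (np.float64(0.0), np.float64(0.08), array([ 0.533, -0.449]))
467 187 (np.float64(-0.01), np.float64(0.27), array([ 0.492, -0.408]))
476 186 (np.float64(-0.15), np.float64(0.28), array([ 0.492, -0.426]))
485 185 (np.float64(-0.04), np.float64(0.27), array([ 0.497, -0.452]))
494 182 (np.float64(-0.07), np.float64(0.0), array([ 0.561, -0.584]))
503 214 (np.float64(0.0), np.float64(0.26), array([ 0.431, -0.496]))
512 214 (np.float64(-0.01), np.float64(0.26), array([ 0.431, -0.519]))
521 214 (np.float64(-0.03), np.float64(0.29), array([ 0.426, -0.527]))
```

Scaled: 0.158 m is 0.2107, 0.12 m is 0.16, 4 degrees is 0.0333.

>>> {"method": "play_rows", "body": {
  "motion": [
    [[0.016, 0.0293, 0, 0, 0, 0.0083], [0.0347, 0.06, 0, 0, 0, 0.0167], [0.0533, 0.0933, 0, 0, 0, 0.0333], [0.0733, 0.1267, 0, 0, 0, 0.0333], [0.0907, 0.16, 0, 0, 0, 0.0333], [0.1067, 0.1907, 0, 0, 0, 0.0333], [0.1173, 0.2107, 0, 0, 0, 0.0333], [0.1173, 0.2107, 0, 0, 0, 0.0333]]
  ]
}}

```text
time_s: 10.15
position: [0.5193, -0.352, 0.132]
tcp_rot: [[1.0, 0.003, 0.002], [0.003, -1.0, -0.002], [0.002, 0.002, -1.0]]
force: [1.6, -2.0, -0.6]
opening: 0.008
grasp_force: 0.0
```

```bash
cat >> h.py <<'E'
def lev(th,gap,z=.059,yaw=None):
    k=jig(.008-.072*np.sin(th),-.0926-.072*np.cos(th));t=Rz(J[2])[:2,:2]@[np.cos(th),-np.sin(th)]
    print(th,'knob',k.round(4));go(k+t*(.0185+gap),z,4.3-np.degrees(th) if yaw is None else yaw)
E
python3 -c "
from h import *
T=cap('top');f=T['frame'].astype(int)
m=(f[...,0]>150)&(f[...,1]<70)&(f[...,2]<70);m[:,:405]=0;m[:,440:]=0;m[:190]=0;m[220:]=0
ys,xs=np.nonzero(m);print(len(xs));X=unproj(T,[(xs.mean(),ys.mean())],.053)[0];print(X)
k=tojig(X,J)[:2]*1000-[8,-92.6];print(np.hypot(*k),np.arctan2(-k[0],-k[1]))
lev(.06,.008)
for n in('top','side'):
    c=cap(n);o=finder.outline_of(n,'ticket_pad')
    for d in o[:3]:
        ys,xs=np.nonzero(d['pixels']);print(n,d['confidence'],len(xs),xs.min(),xs.max(),ys.min(),ys.max())
"
```

```text
0
[nan nan nan]
nan nan
0.06 knob [ 0.4928 -0.3527]
now [ 0.5177 -0.3494  0.1318] 0.23 F [-0.04  0.37  0.12] delta [0.0017 0.003  0.0728] wz -0.64 t 10.2
top 0.94 784 380 413 285 326
top 0.58 170 463 476 249 270
side 0.72 559 287 312 209 236
side 0.72 479 342 371 175 199<string>:5: RuntimeWarning: Mean of empty slice.
  ret = ret.dtype.type(ret / rcount)
```

Scaled: 0.073 m is 0.0973, 0.06 m is 0.08.

>>> {"method": "play_rows", "body": {
  "motion": [
    [[0.0013, 0.0027, 0.0267, 0, 0, 0], [0.0013, 0.0027, 0.0533, 0, 0, 0], [0.0013, 0.0027, 0.08, 0, 0, 0], [0.0013, 0.0027, 0.0973, 0, 0, 0], [0.0013, 0.0027, 0.0973, 0, 0, 0], [0.0013, 0.0027, 0.0973, 0, 0, 0]]
  ]
}}

```text
time_s: 10.9
position: [0.5185, -0.3497, 0.0604]
tcp_rot: [[1.0, 0.006, -0.001], [0.006, -1.0, 0.001], [-0.001, -0.001, -1.0]]
force: [-0.3, -0.4, -0.5]
opening: 0.005
grasp_force: 0.0
```

```bash
python3 -c "
from h import *
for th in(.06,.3,.5,.7,.9):lev(th,.0)
crop('side','s3',230,150,140,110,5)"
```

```text
0.06 knob [ 0.4928 -0.3527]
now [ 0.5185 -0.3497  0.0604] 0.32 F [-0.29 -0.39 -0.5 ] delta [-0.0073  0.0028  0.0014] wz -0.54 t 10.9
0.3 knob [ 0.4757 -0.3509]
now [ 0.5185 -0.3497  0.0604] 0.32 F [-0.29 -0.39 -0.5 ] delta [-0.0249  0.0053  0.0014] wz 13.21 t 10.9
0.5 knob [ 0.462  -0.3463]
now [ 0.5185 -0.3497  0.0604] 0.32 F [-0.29 -0.39 -0.5 ] delta [-0.0397  0.0041  0.0014] wz 24.67 t 10.9
0.7 knob [ 0.4496 -0.3391]
now [ 0.5185 -0.3497  0.0604] 0.32 F [-0.29 -0.39 -0.5 ] delta [-0.0539 -0.      0.0014] wz 36.13 t 10.9
0.9 knob [ 0.4388 -0.3296]
now [ 0.5185 -0.3497  0.0604] 0.32 F [-0.29 -0.39 -0.5 ] delta [-0.0671 -0.0068  0.0015] wz 47.59 t 10.9
```

View pics/s3.png

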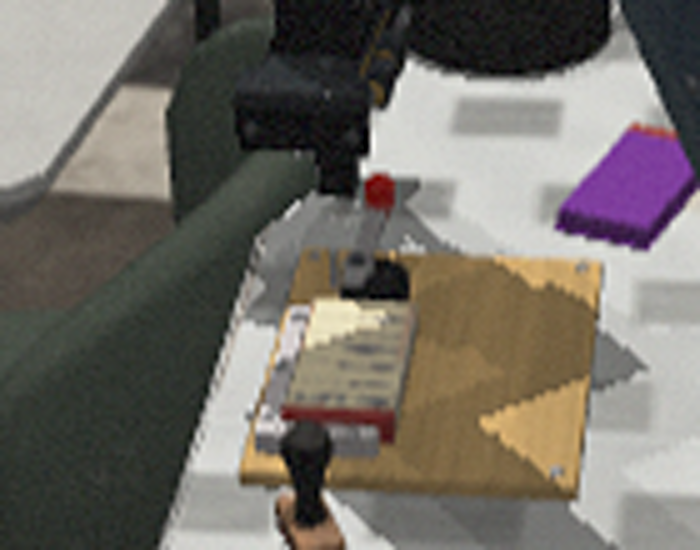

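Scaled: -0.04 m is -0.0533, -0.035 m is -0.0467, 25 degrees is 0.2083.

>>> {"method": "play_rows", "body": {
  "motion": [
    [[-0.0053, 0.0027, 0, 0, 0, 0], [-0.01, 0.004, 0, 0, 0, 0], [-0.0173, 0.0053, 0, 0, 0, 0.0333], [-0.0253, 0.0067, 0, 0, 0, 0.0708], [-0.0333, 0.0071, 0, 0, 0, 0.1083], [-0.04, 0.0067, 0, 0, 0, 0.1417], [-0.0467, 0.0061, 0, 0, 0, 0.175], [-0.0533, 0.0053, 0, 0, 0, 0.2083]]
  ]
}}

```text
time_s: 11.62
position: [0.4793, -0.3558, 0.0621]
tcp_rot: [[0.907, -0.422, 0.002], [-0.422, -0.907, -0.002], [0.003, 0.001, -1.0]]
force: [-0.0, -0.5, -0.7]
opening: 0.006
grasp_force: 0.4
```

```bash
python3 -c "
from h import *
for th in(.5,.6,.7,.8,.9,1.0,1.1):lev(th,.0)"
```

```text
0.5 knob [ 0.462  -0.3463]
now [ 0.4793 -0.3558  0.0621] -24.94 F [-0.02 -0.54 -0.67] delta [-0.0011 -0.0015  0.0031] wz -0.59 t 11.6167
0.6 knob [ 0.4556 -0.343 ]
now [ 0.4793 -0.3558  0.0621] -24.94 F [-0.02 -0.54 -0.67] delta [-0.0084  0.0001  0.0031] wz 5.14 t 11.6167
0.7 knob [ 0.4496 -0.3391]
now [ 0.4793 -0.3558  0.0621] -24.94 F [-0.02 -0.54 -0.67] delta [-0.0158  0.0009  0.003 ] wz 10.87 t 11.6167
0.8 knob [ 0.444  -0.3346]
now [ 0.4793 -0.3558  0.0621] -24.94 F [-0.02 -0.54 -0.67] delta [-0.0232  0.001   0.003 ] wz 16.6 t 11.6167
0.9 knob [ 0.4388 -0.3296]
now [ 0.4793 -0.3558  0.0621] -24.94 F [-0.02 -0.54 -0.67] delta [-0.0306  0.0003  0.003 ] wz 22.33 t 11.6167
1.0 knob [ 0.4342 -0.3241]
now [ 0.4793 -0.3558  0.0621] -24.94 F [-0.02 -0.54 -0.67] delta [-0.0379 -0.0011  0.003 ] wz 28.06 t 11.6167
1.1 knob [ 0.4302 -0.3181]
now [ 0.4793 -0.3558  0.0621] -24.94 F [-0.02 -0.54 -0.67] delta [-0.045  -0.0032  0.003 ] wz 33.79 t 11.6167
```

Scaled: -0.045 m is -0.06, -0.003 m is -0.004, 34 degrees is 0.2833.

>>> {"method": "play_rows", "body": {
  "motion": [
    [[-0.008, -0.0013, 0.0027, 0, 0, 0.025], [-0.016, 0, 0.0027, 0, 0, 0.0667], [-0.024, 0.0013, 0.0027, 0, 0, 0.1042], [-0.0307, 0.0013, 0.0027, 0, 0, 0.1375], [-0.0373, 0.0007, 0.0027, 0, 0, 0.1708], [-0.0453, 0, 0.0027, 0, 0, 0.2083], [-0.0533, -0.002, 0.0027, 0, 0, 0.25], [-0.06, -0.004, 0.0027, 0, 0, 0.2833]]
  ]
}}

```text
time_s: 12.28
position: [0.4397, -0.3342, 0.0601]
tcp_rot: [[0.515, -0.857, 0.002], [-0.857, -0.515, -0.002], [0.003, -0.001, -1.0]]
force: [1.0, 0.2, -0.6]
opening: 0.008
grasp_force: 0.4
```

```bash
python3 -c "
from h import *
for th in(1.1,1.2,1.3,1.4,1.5,1.6,1.7,1.75):lev(th,.0)"
```

```text
1.1 knob [ 0.4302 -0.3181]
now [ 0.4397 -0.3342  0.0601] -58.97 F [ 1.    0.15 -0.56] delta [-0.0002 -0.0002  0.001 ] wz -0.25 t 12.2833
1.2 knob [ 0.4268 -0.3118]
now [ 0.4397 -0.3342  0.0601] -58.97 F [ 1.    0.15 -0.56] delta [-0.0075  0.0013  0.001 ] wz 5.48 t 12.2833
1.3 knob [ 0.424  -0.3051]
now [ 0.4397 -0.3342  0.0601] -58.97 F [ 1.    0.15 -0.56] delta [-0.0149  0.0021  0.001 ] wz 11.21 t 12.2833
1.4 knob [ 0.4219 -0.2983]
now [ 0.4397 -0.3342  0.0601] -58.97 F [ 1.    0.15 -0.56] delta [-0.0223  0.0021  0.001 ] wz 16.94 t 12.2833
1.5 knob [ 0.4205 -0.2912]
now [ 0.4397 -0.3342  0.0601] -58.97 F [ 1.    0.15 -0.56] delta [-0.0297  0.0014  0.001 ] wz 22.67 t 12.2833
1.6 knob [ 0.4198 -0.284 ]
now [ 0.4397 -0.3342  0.0601] -58.97 F [ 1.    0.15 -0.56] delta [-0.037   0.      0.0009] wz 28.4 t 12.2833
1.7 knob [ 0.4198 -0.2768]
now [ 0.4397 -0.3342  0.0601] -58.97 F [ 1.    0.15 -0.56] delta [-0.0441 -0.0022  0.0009] wz 34.13 t 12.2833
1.75 knob [ 0.4201 -0.2733]
now [ 0.4397 -0.3342  0.0601] -58.97 F [ 1.    0.15 -0.56] delta [-0.0476 -0.0035  0.0009] wz 36.99 t 12.2833
```

Scaled: -0.03 m is -0.04, 0.001 m is 0.0013, 22 degrees is 0.1833.

>>> {"method": "play_rows", "body": {
  "motion": [
    [[-0.0053, 0.0007, 0, 0, 0, 0.025], [-0.01, 0.0013, 0, 0, 0, 0.0458], [-0.0147, 0.002, 0, 0, 0, 0.0667], [-0.02, 0.0027, 0, 0, 0, 0.0917], [-0.0247, 0.0027, 0, 0, 0, 0.1167], [-0.0293, 0.0027, 0, 0, 0, 0.1417], [-0.0347, 0.002, 0, 0, 0, 0.1667], [-0.04, 0.0013, 0, 0, 0, 0.1833]]
  ]
}}

```text
time_s: 12.95
position: [0.4246, -0.312, 0.0603]
tcp_rot: [[0.16, -0.987, 0.005], [-0.987, -0.16, -0.008], [0.009, -0.004, -1.0]]
force: [-0.7, -6.8, -2.4]
opening: 0.005
grasp_force: 3.2
```

Scaled: -0.015 m is -0.02, -0.009 m is -0.012, 5 degrees is 0.0417.

>>> {"method": "play_rows", "body": {
  "motion": [
    [[-0.004, 0, 0, 0, 0, 0.0167], [-0.008, 0, 0, 0, 0, 0.0333], [-0.012, 0, 0, 0, 0, 0.0417], [-0.016, 0, 0, 0, 0, 0.0417], [-0.02, 0, 0, 0, 0, 0.0417], [-0.02, 0, 0, 0, 0, 0.0417]]
  ]
}}

```text
time_s: 13.45
position: [0.4221, -0.3001, 0.0606]
tcp_rot: [[0.078, -0.997, 0.005], [-0.997, -0.078, -0.013], [0.014, -0.004, -1.0]]
force: [-6.0, -13.6, -3.5]
opening: 0.005
grasp_force: 6.6
```

```bash
python3 -c "
from h import *
for th in(1.6,1.7,1.75):lev(th,.0)
print(bot.read_state()['joint_positions'])"
```

```text
1.6 knob [ 0.4198 -0.284 ]
now [ 0.4221 -0.3001  0.0606] -85.5 F [ -5.95 -13.65  -3.53] delta [0.0023 0.0017 0.0016] wz 1.87 t 13.45
1.7 knob [ 0.4198 -0.2768]
now [ 0.4221 -0.3001  0.0606] -85.5 F [ -5.95 -13.65  -3.53] delta [-0.005   0.0029  0.0015] wz 7.6 t 13.45
1.75 knob [ 0.4201 -0.2733]
now [ 0.4221 -0.3001  0.0606] -85.5 F [ -5.95 -13.65  -3.53] delta [-0.0087  0.0033  0.0015] wz 10.46 t 13.45
[-47.62183041  38.58347107 105.76157342  -0.49346706  34.88666133
 128.28361412]
```

Scaled: -0.004 m is -0.0053, -0.002 m is -0.0027.

>>> {"method": "play_rows", "body": {
  "motion": [
    [[-0.0027, 0, 0, 0, 0, 0], [-0.0053, 0, 0, 0, 0, 0], [-0.0053, 0, 0, 0, 0, 0]]
  ]
}}

```text
time_s: 13.7
position: [0.4223, -0.2995, 0.0609]
tcp_rot: [[0.08, -0.997, 0.007], [-0.997, -0.08, -0.019], [0.019, -0.005, -1.0]]
force: [-9.3, -20.7, -4.2]
opening: 0.006
grasp_force: 10.3
```

```bash
python3 -c "
from h import *
for th in(1.7,1.75):lev(th,.0)"
```

```text
1.7 knob [ 0.4198 -0.2768]
now [ 0.4223 -0.2995  0.0609] -85.42 F [ -9.34 -20.72  -4.15] delta [-0.0045  0.0032  0.0018] wz 7.68 t 13.7
1.75 knob [ 0.4201 -0.2733]
now [ 0.4223 -0.2995  0.0609] -85.42 F [ -9.34 -20.72  -4.15] delta [-0.0082  0.0035  0.0017] wz 10.55 t 13.7
```

```bash
cat >> h.py <<'E'
def knob(n,box):
    c=cap(n);f=c['frame'].astype(int);m=(f[...,0]>110)&(f[...,1]<.4*f[...,0])&(f[...,2]<.4*f[...,0])
    M=np.zeros_like(m);x0,x1,y0,y1=box;M[y0:y1,x0:x1]=m[y0:y1,x0:x1];ys,xs=np.nonzero(M)
    if len(xs)==0: print(n,'none');return
    X=unproj(c,[(xs.mean(),ys.mean())],.048)[0];k=tojig(X,JS if n=='side' else [.4775,-.1902,np.radians(4.2)])[:2]*1000-[8,-92.6]
    print(n,len(xs),xs.mean(),ys.mean(),X.round(4),'r',np.hypot(*k).round(1),'th',np.arctan2(-k[0],-k[1]).round(3))
E
python3 -c "
from h import *
knob('side',(290,345,175,216));knob('top',(355,440,190,260))
for n in('side','top'):
  cap(n)
  for k in('lever_knob','clamp_lever'): print(n,k,[(d['at'],d['confidence']) for d in finder.recognise(n,k)][:2])"
```

```text
side 8 325.5 199.5 [ 0.4205 -0.2863  0.048 ] r 70.4 th 1.505
top none
side lever_knob [([0.4743, -0.2718, 0.0363], 0.5)]
side clamp_lever [([0.4734, -0.2785, 0.0352], 0.8)]
top lever_knob []
top clamp_lever []
```

Scaled: -0.09 m is -0.12, -0.08 m is -0.1067.

>>> {"method": "play_rows", "body": {
  "motion": [
    [[0.0053, 0, 0, 0, 0, 0], [0.0133, 0, 0, 0, 0, 0], [0.0267, 0, 0, 0, 0, 0], [0.04, 0, -0.0267, 0, 0, 0], [0.04, 0, -0.0667, 0, 0, 0], [0.04, 0, -0.1067, 0, 0, 0], [0.0667, 0.0267, -0.12, 0, 0, 0], [0.1067, 0.0667, -0.12, 0, 0, 0]]
  ]
}}

```text
time_s: 14.77
position: [0.3793, -0.3723, 0.1525]
tcp_rot: [[0.081, -0.997, 0.005], [-0.997, -0.081, -0.005], [0.005, -0.004, -1.0]]
force: [0.5, -0.6, -0.9]
opening: 0.005
grasp_force: 0.0
```

Scaled: 0.15 m is 0.2, 0.12 m is 0.16, -30 degrees is -0.25.

>>> {"method": "play_rows", "body": {
  "motion": [
    [[0.04, 0.04, 0, 0, 0, -0.05], [0.08, 0.08, 0, 0, 0, -0.1], [0.1133, 0.12, 0, 0, 0, -0.15], [0.1333, 0.16, 0, 0, 0, -0.2], [0.1467, 0.2, 0, 0, 0, -0.25], [0.1467, 0.2, 0, 0, 0, -0.25], [0.1467, 0.2, 0, 0, 0, -0.25]]
  ]
}}

```text
time_s: 15.35
position: [0.2341, -0.494, 0.1491]
tcp_rot: [[0.56, -0.829, 0.0], [-0.829, -0.56, 0.0], [0.0, -0.0, -1.0]]
force: [0.3, -0.5, -0.0]
opening: 0.006
grasp_force: 0.0
```

```bash
python3 -c "
from h import *
go((0,0),0,0)
knob('side',(290,345,175,216));knob('top',(355,440,190,260))
for n in('side','top'):
  cap(n,'z'+n)
  for k in('lever_knob','clamp_lever'): print(n,k,[(d['at'],d['confidence']) for d in finder.recognise(n,k)][:2])"
```

```text
now [ 0.2341 -0.494   0.1491] -55.98 F [ 0.32 -0.54 -0.02] delta [-0.5404 -0.0823  0.1491] wz -55.98 t 15.35
side 16 325.5 200.25 [ 0.4198 -0.2821  0.048 ] r 70.6 th 1.566
top 19 396.7894736842105 228.3684210526316 [ 0.4202 -0.2824  0.048 ] r 72.1 th 1.638
side lever_knob [([0.4764, -0.2728, 0.036], 0.49), ([0.2734, 0.292, 0.0142], 0.48)]
side clamp_lever [([0.4745, -0.2794, 0.0374], 0.81)]
top lever_knob [([0.4809, -0.2798, 0.0338], 0.75), ([0.4344, 0.1617, 0.0104], 0.58)]
top clamp_lever [([0.4851, -0.2794, 0.039], 0.61)]
```

Run:
```python
from h import *
np.set_printoptions(precision=4,suppress=True)
c=cap('top')
JT=[.4775,-.1902,np.radians(4.2)]
def W(f,box,kind):
    f=f.astype(float);x0,x1,y0,y1=box;g=f[y0:y1,x0:x1]
    w=np.clip(g[...,0]-1.6*np.maximum(g[...,1],g[...,2])-10,0,None)
    Y,X=np.mgrid[y0:y1,x0:x1];return (w*X).sum()/w.sum(),(w*Y).sum()/w.sum()
for nm,fr,box in(('start',cv2.imread('pics/top0.png')[:,:,::-1],(412,432,194,212)),('end',c['frame'],(385,408,218,240))):
    p=W(fr,box,0)
    for z in(.045,.052):
        X=unproj(c,[p],z)[0];k=tojig(X,JT)[:2]*1000-[8,-92.6];print(nm,p,X,k,np.hypot(*k),np.arctan2(-k[0],-k[1]))
# predicted pixels for th 1.64,1.75, pad corners seated
for th in(1.6,1.7,1.75):
    print(th,proj(c,place(JT,np.array([[.008-.072*np.sin(th),-.0926-.072*np.cos(th),.05]]))))
# pad: buff mask
f=c['frame'].astype(int);print('row profile along pad mid')
for y in(-.075,-.07,-.066,-.063,-.06,-.05,.05,.055,.058,.06,.063,.066,.07,.075):
    q=proj(c,place(JT,np.array([[-.012,y,.028]])))[0];v=cv2.getRectSubPix(c['frame'],(1,1),(float(q[0]),float(q[1])))[0,0];print(y,q,v)
print('x')
for x in(-.04,-.036,-.033,-.03,-.026,.02,.026,.029,.032,.036):
    print(x,[cv2.getRectSubPix(c['frame'],(1,1),tuple(map(float,proj(c,place(JT,np.array([[x,y,.028]])))[0])))[0,0].tolist() for y in(-.045,-.015,.015,.045)])
```

```text
start (np.float64(421.5860730316632), np.float64(201.87783573941527)) [ 0.4945 -0.3545  0.045 ] [ -3.0471 -72.4744] 72.53845652724223 0.042019153801171355
start (np.float64(421.5860730316632), np.float64(201.87783573941527)) [ 0.4934 -0.3528  0.052 ] [ -4.0798 -70.7222] 70.83974086027733 0.05762453023361629
end (np.float64(396.90764790764786), np.float64(228.28823953823954)) [ 0.4207 -0.2833  0.045 ] [-71.4487   3.9522] 71.55796825754747 1.626055828959857
end (np.float64(396.90764790764786), np.float64(228.28823953823954)) [ 0.42  -0.282  0.052] [-72.0932   5.2706] 72.28556397322414 1.6437751166329524
1.6 [[397.9078 228.2307]]
1.7 [[395.3228 228.2297]]
1.75 [[394.0314 228.1321]]
row profile along pad mid
-0.075 [389.341  211.1928] [124 105  74]
-0.07 [387.5851 211.3286] [192 159 107]
-0.066 [386.1797 211.4375] [208 172 116]
-0.063 [385.1252 211.5192] [208 171 113]
-0.06 [384.0705 211.601 ] [183 170 137]
-0.05 [380.5522 211.8741] [209 204 167]
0.05 [345.2009 214.6429] [210 209 173]
0.055 [343.4268 214.7831] [137  69  64]
0.058 [342.3621 214.8673] [138  68  64]
0.06 [341.6522 214.9234]
[... 220 characters left out ...]
 161, 110], [194, 161, 109]]
-0.036 [[179, 148, 100], [182, 152, 103], [184, 151, 103], [182, 150, 102]]
-0.033 [[149, 127, 93], [150, 127, 93], [167, 139, 97], [161, 135, 94]]
-0.03 [[151, 135, 115], [148, 137, 119], [119, 114, 100], [114, 109, 95]]
-0.026 [[209, 194, 162], [208, 195, 161], [213, 203, 167], [173, 165, 146]]
0.02 [[205, 198, 165], [210, 204, 168], [209, 204, 167], [180, 171, 150]]
0.026 [[201, 192, 159], [204, 197, 161], [206, 199, 165], [189, 178, 154]]
0.029 [[167, 158, 136], [166, 156, 137], [182, 174, 153], [202, 192, 167]]
0.032 [[142, 137, 134], [180, 174, 169], [201, 194, 191], [179, 173, 171]]
0.036 [[139, 137, 136], [203, 194, 193], [196, 189, 188], [207, 199, 198]]
```

Scaled: -0.252 m is -0.336, -0.245 m is -0.3267, 32 degrees is 0.2667.

>>> {"method": "play_rows", "body": {
  "motion": [
    [[-0.008, -0.0467, 0, 0, 0, 0.0417], [-0.016, -0.0933, 0, 0, 0, 0.0833], [-0.024, -0.14, 0, 0, 0, 0.1333], [-0.0333, -0.1867, 0, 0, 0, 0.1833], [-0.0427, -0.2333, 0, 0, 0, 0.2333], [-0.052, -0.28, 0, 0, 0, 0.2667], [-0.06, -0.3267, 0, 0, 0, 0.2667], [-0.06, -0.336, 0, 0, 0, 0.2667]]
  ]
}}

```text
time_s: 16.47
position: [0.4211, -0.3096, 0.1489]
tcp_rot: [[0.045, -0.999, 0.0], [-0.999, -0.045, 0.002], [-0.002, -0.0, -1.0]]
force: [-0.4, -0.2, -0.2]
opening: 0.007
grasp_force: 0.0
```

Scaled: 0.04 m is 0.0533, 0.02 m is 0.0267.

>>> {"method": "play_rows", "body": {
  "motion": [
    [[0, 0, 0, 0, 0, 0], [0, 0, 0.0267, 0, 0, 0], [0, 0, 0.0533, 0, 0, 0], [0, 0, 0.0533, 0, 0, 0]]
  ]
}}

```text
time_s: 16.8
position: [0.4163, -0.3135, 0.1062]
tcp_rot: [[0.039, -0.999, -0.004], [-0.999, -0.039, 0.004], [-0.004, 0.004, -1.0]]
force: [-0.3, 0.8, 0.7]
opening: 0.003
grasp_force: 0.0
```

```bash
python3 -c "
from h import *
go((.4203,-.314),.057,-88);go((.4203,-.301),.057,-88)"
```

```text
now [ 0.4163 -0.3135  0.1062] -87.75 F [-0.27  0.77  0.68] delta [ 0.0009 -0.0041  0.0492] wz 0.25 t 16.8
now [ 0.4163 -0.3135  0.1062] -87.75 F [-0.27  0.77  0.68] delta [-0.0121 -0.0046  0.0493] wz 0.25 t 16.8
```

Scaled: 0.05 m is 0.0667, -0.004 m is -0.0053.

>>> {"method": "play_rows", "body": {
  "motion": [
    [[0.0013, -0.0053, 0.0267, 0, 0, 0], [0.0013, -0.0053, 0.0533, 0, 0, 0], [0.0013, -0.0053, 0.0667, 0, 0, 0], [0.0013, -0.0053, 0.0667, 0, 0, 0], [-0.0053, -0.0053, 0.0667, 0, 0, 0], [-0.0107, -0.0053, 0.0667, 0, 0, 0], [-0.0107, -0.0053, 0.0667, 0, 0, 0]]
  ]
}}

```text
time_s: 17.38
position: [0.422, -0.3052, 0.0598]
tcp_rot: [[0.04, -0.999, 0.0], [-0.999, -0.04, -0.0], [0.0, -0.0, -1.0]]
force: [-0.6, 0.6, 0.5]
opening: 0.006
grasp_force: 0.0
```

Scaled: -0.005 m is -0.0067, -0.003 m is -0.004.

>>> {"method": "play_rows", "body": {
  "motion": [
    [[-0.0013, 0, 0, 0, 0, 0], [-0.004, 0, 0, 0, 0, 0], [-0.0067, 0, 0, 0, 0, 0], [-0.0067, 0, 0, 0, 0, 0]]
  ]
}}

```text
time_s: 17.72
position: [0.4224, -0.3014, 0.0593]
tcp_rot: [[0.041, -0.999, 0.001], [-0.999, -0.041, -0.002], [0.002, -0.001, -1.0]]
force: [0.4, -0.6, 0.7]
opening: 0.004
grasp_force: 0.6
```

Scaled: -0.004 m is -0.0053, -0.001 m is -0.0013.

>>> {"method": "play_rows", "body": {
  "motion": [
    [[-0.0013, 0, 0, 0, 0, 0], [-0.004, 0, 0, 0, 0, 0], [-0.0053, 0, 0, 0, 0, 0], [-0.0053, 0, 0, 0, 0, 0]]
  ]
}}

```text
time_s: 18.05
position: [0.4226, -0.3006, 0.0595]
tcp_rot: [[0.042, -0.999, 0.002], [-0.999, -0.042, -0.007], [0.007, -0.002, -1.0]]
force: [-3.6, -9.5, 0.7]
opening: 0.007
grasp_force: 4.6
```

>>> {"method": "play_rows", "body": {
  "motion": [
    [[0.008, 0, 0, 0, 0, 0], [0.02, 0, 0, 0, 0, 0], [0.0333, 0, 0, 0, 0, 0], [0.0333, 0, -0.04, 0, 0, 0], [0.0333, 0, -0.08, 0, 0, 0], [0.0333, 0, -0.12, 0, 0, 0], [0.06, 0.04, -0.12, 0, 0, 0], [0.0933, 0.08, -0.12, 0, 0, 0]]
  ]
}}

```text
time_s: 18.72
position: [0.3658, -0.3694, 0.1508]
tcp_rot: [[0.045, -0.999, 0.002], [-0.999, -0.045, -0.003], [0.003, -0.002, -1.0]]
force: [-0.9, -0.9, -0.8]
opening: -0.0
grasp_force: 0.0
```

Scaled: 0.13 m is 0.1733, 0.11 m is 0.1467, -30 degrees is -0.25.

>>> {"method": "play_rows", "body": {
  "motion": [
    [[0.04, 0.04, 0, 0, 0, -0.05], [0.08, 0.08, 0, 0, 0, -0.1], [0.1133, 0.12, 0, 0, 0, -0.15], [0.1333, 0.1467, 0, 0, 0, -0.2], [0.1467, 0.1733, 0, 0, 0, -0.25], [0.1467, 0.1733, 0, 0, 0, -0.25], [0.1467, 0.1733, 0, 0, 0, -0.25]]
  ]
}}

```text
time_s: 19.3
position: [0.238, -0.485, 0.1485]
tcp_rot: [[0.53, -0.848, 0.0], [-0.848, -0.53, 0.001], [-0.001, -0.001, -1.0]]
force: [0.6, 0.5, -0.2]
opening: 0.009
grasp_force: 0.0
```

Run:
```python
from h import *
knob('top',(355,440,190,260))
c=cap('top');JT=[.4775,-.1902,np.radians(4.2)]
d=np.abs(c['frame'].astype(int)-cv2.imread('pics/ztop.png')[:,:,::-1]).sum(2)[185:262,325:425]
print('changed px near jig since last look',(d>60).sum())
f=c['frame'].astype(np.float32)
def px(x,y,z=.028): return tuple(map(float,proj(c,place(JT,np.array([[x,y,z]])))[0]))
K=[(x,y) for x in np.arange(-.045,.046,.003) for y in()]
# pad yaw: front edge crossing (buff->shadow/wood, blue channel) at several y
for y in(-.05,-.03,-.01,.01,.03):
    xs=np.arange(-.045,-.015,.0005);b=np.array([cv2.getRectSubPix(f,(1,1),px(x,y))[0,0,2] for x in xs]);i=np.argmax(np.diff(cv2.GaussianBlur(b[None],(9,1),2)[0]));print(y,'front edge x',xs[i].round(4))
# dark cam: leftmost extent along y near x=8mm
for x in(-.005,0,.004,.010):
    print('row',x,[(round(y*1000),int(cv2.getRectSubPix(f,(1,1),px(x,y))[0,0].mean())) for y in np.arange(-.078,-.05,.003)])
```

```text
top 19 396.7894736842105 228.3684210526316 [ 0.4202 -0.2824  0.048 ] r 72.1 th 1.638
changed px near jig since last look 127
-0.05 front edge x -0.0285
-0.03 front edge x -0.0295
-0.01 front edge x -0.03
0.01 front edge x -0.0295
0.03 front edge x -0.03
row -0.005 [(-78, 62), (-75, 64), (-72, 57), (-69, 48), (-66, 55), (-63, 134), (-60, 149), (-57, 187), (-54, 193), (-51, 193)]
row 0 [(-78, 58), (-75, 60), (-72, 61), (-69, 59), (-66, 51), (-63, 69), (-60, 155), (-57, 190), (-54, 193), (-51, 193)]
row 0.004 [(-78, 60), (-75, 60), (-72, 61), (-69, 59), (-66, 56), (-63, 54), (-60, 120), (-57, 189), (-54, 193), (-51, 193)]
row 0.01 [(-78, 59), (-75, 60), (-72, 60), (-69, 59), (-66, 59), (-63, 48), (-60, 122), (-57, 183), (-54, 193), (-51, 192)]
```

```bash
python3 -c "
from rig import bot
print(bot.hand_in())"
```

```text
the job is handed in; nothing more can be done
None
```

The pad is flush against the back rail and clamped square against the left-hand stop; the job is handed in. The lever would not move further under about 20 N and stayed put when released. The camera read only about 1.64 rad, short of the 1.75 stop, so that it is fully round rests on the push test.

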